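# Snap a sprung clip onto a desk rail and slide it to the stop collar

## Robot

A 6-joint arm with a two-finger parallel gripper is mounted at the origin on a cart in front of the work surface, level with it; the furniture and walls round the work are solid. World frame = base frame: x ahead of the robot, y to its left, z up, the work surface at z = 0. Lengths are in mm, angles in rad, forces in N, time in s.
With the tool pointing down it reaches from about 325 to 900 mm from the base axis. Payload 6.1 kg.
Tool frame: the origin (TCP) lies midway between the tips of the shut fingers; the grasp point (between the pads) lies 19 mm behind it; z points along the fingers, y is the line along which they close (so a half turn about z gives the same grasp; the last joint's range is limited). The gripper opens to 85 mm and grips with 20 to 120 N. Pads are 22 mm wide; open, the fingers measure 114 mm over their backs; the gripper's body (76 mm by 85 mm) begins 54 mm behind the grasp point. The pads swing forward as they close: fully open they stand 13 mm farther back than shut.
Start: joints at [1.107, 0.22, 1.526, -0, 1.395, -0.126], TCP at [207.131, 589.672, 231.3] pointing down, gripper open.
Joint ranges: [-2.98, 2.98], [-0.91, 2.08], [0.09, 2.57], [-1.24, 4.39], [0.2, 2.65], [-2.68, 2.68]. Speed limits (rad/s): [2.57, 2.57, 3.01, 3.14, 3.14, 3.14].

## Interface

Orientations are given as a unit quaternion [x, y, z, w].
In Python, from rig import env gives the robot as it stands.
- The arm moves only by the tool jog_arm, never from a script. Its argument "deltas" is a list that holds one entry, the list of rows, each a list of 5 numbers: the opening, from 0 (shut) to 1 (fully open), then the shift along the tool's x, y, z in mm, then the turn about the tool's z in degrees. In form: [[[jaw, dx, dy, dz, twist], ...]]. A call has 1 to 12 rows; each row shifts and turns the commanded pose from where the row before left it, along the tool's axes as they then stand; what a row does not reach is not made up. A row lasts 1/10 s, in which the tool goes at most 50 mm and 8.59 degrees, less where a joint would pass 70% of its speed; a pose out of reach is approached as far as the arm can. A call with a gripper value outside its range is refused whole. The fingers move at their own pace and stop on an object; "grip_force" is the grip in N (left out, the last holds). Time passes only in rows, so rows that do not move let the fingers close. It gives the time, the measured TCP pose, the force, the opening and the grip force at its end, in the units of the state.
- env.observe(): the state, without advancing time (a new reading comes with each control period).
- env.camera(name): name is "scene" or "top" or "wrist"; returns (picture, depth): 384x512x3 uint8, red, green, blue; 384x512 float32, mm along the optical axis (not along the pixel's ray), 0 where there is no reading.
- env.calibration(name): a dict with "K" (3x3 intrinsics, pixels), "world_from_camera" (4x4, takes a point from camera to world coordinates); the wrist camera has in their place "mount" (4x4, takes a point from camera to tool coordinates, whose origin is the TCP and whose axes are the flange's). Camera axes: x right, y up, looking along -z (the intrinsics and any distortion apply to the point x, -y, -z); pixel columns grow to the right and rows downward; lengths in mm; the calibration is good to about 2 mm. A picture is of the moment at which its call begins: read the wrist's pose just before it. calibration takes no time and is no camera call.
- env.close_job(): hands the job in; it is judged then, once.
Trained networks look in the newest picture that a camera, given by its name, has taken for a name from the list of things; names that differ only in an ending like _2 or _b are one class to them, and where a whole thing is asked for, a point or a joint stands for the part that bears it (a point fixed in the world has none). Each returns a list of dicts, best first, with "score" (0 to 1); they miss things now and then, are a little off and sometimes report something else, mostly with a low value. They report only what shows in the picture. A call takes as long as a camera call. They do not tell look-alikes from the thing itself.
- env.boxes_of(camera, target): "extent" ([left, top, right, bottom] in pixels, round what is visible of it).
- env.tip_of(camera, target): "pixel" ([column, row] in pixels: a listed point, or the origin of a listed thing).
The state is a dict: "time_s": time; "joint_pos": joint angles; "qvel": joint speeds; "joint_torque": joint torques, N m; "eef_pos": TCP position; "ee_rot": TCP orientation; "contact_force": force on the tool from outside, world axes, zero at the start; "wrist_torque": the same for the moment, N m; "gripper_width": finger opening in mm; "grasp_force": force on a finger pad.
Only numpy, scipy, OpenCV 4.12 (cv2) and the standard library are available. Lean on these libraries where they do the work, as an engineer would, in place of code of your own. Each camera call takes 0.05 s, during which the arm holds its last target. There are 200 camera calls.

## Task

Take the loose black sprung clip by its tab, press it straight down over the middle of the bare stretch of the round rail until both arms snap past the rail and it sits fully home, then slide it along the rail until it touches the stop collar and let go, leaving it upright. The rail sits on springs and sinks as you press, so go by feel: keep on slowly until the snap, but do not drive the rail down to its bottom stop and do not ram the clip against rail or collar. Leave everything else on the desk where it is.

Things in the scene. Friction and masses are not known exactly. Their poses are not given: they have to be found in the camera images.
- clip: loose black plastic sprung clip, about 50 g, standing on its two arms, mouth down: 31 mm (x, arm to arm) x 24 mm (y, along the channel) x 59 mm high. Origin on the desk midway between the arm tips, z up through the tab; a half turn about z looks the same. A bridge 31 x 24 mm over the channel, from 20 to 26 mm above the origin, carries the finger tab
- clip_tab (a point): middle of the clip's finger tab, 44 mm above the clip's origin, axes as the clip's. The tab is a flat upright plate, 10 mm thick (x), 24 mm wide (y), from 26 to 59 mm above the clip's origin; grip it across its 10 mm
- clip_seat (a point): centre of the clip's channel, 10 mm above its origin; lies on the rail's axis when fully home. Arms at x +-12.5 mm end in inward round lips 13.4 mm apart, which spring apart to pass the rail: about 8 to 13 N downward. Lips meet the rail 16 mm above home; the hardest point is some 4 mm on, then it jumps home and the force drops by 3 N or more. Slides on the rail with a drag of about 1 N
- rail: round level aluminium rail, 20 mm in diameter, 270 mm between the centres of its two posts; origin and axes as rail_mid. Pressed, it sinks straight down on sprung posts, up to 35 mm: it starts at 1.5 to 5 N (varies), then takes 0.4 N more per mm, with some damping (about 1 N at 10 mm/s); it comes up again when released. Pushing harder than 40 N on it or the collar counts as ramming. Below is a flat foot plate, 6 mm
- rail_mid (a point): point on the rail's axis midway between the posts, 95 mm above the desk when not pressed; y along the rail towards the collar, z up. Grey end caps, 26 mm across, begin 123 mm from this point on either side. The bare stretch for the clip runs from y = -123 to y = +68 mm
- collar_face (a point): centre of the face, towards rail_mid, of the grey stop collar, a ring 32 mm across and 14 mm wide fixed round the rail; this face is at y = +68 mm along the rail from rail_mid, so a clip that touches it has its centre at y = +56 mm
- glue_stick: bystander: standing glue stick, 28 mm across, 91 mm tall, origin at its foot
- eraser: bystander: eraser in a paper sleeve, 23x58x13 mm, origin at the centre of its underside
- usb_stick: bystander: dark USB stick, 18x54x9 mm, origin at the centre of its underside
- marker_blue: bystander: felt marker, 17x144x18 mm, lying, origin under its centre
- stapler: bystander: desk stapler, 34x139x52 mm, origin under its centre
- binder_clip: bystander: small black foldback paper clip with wire handles, 41x25x46 mm, origin at its underside (not the clip to be fitted)
- staple_box: bystander: small carton of staples, 40x78x30 mm, origin at the centre of its underside
There are look-alikes about, which are no part of the job. What is shaped like the clip but blue is not meant.

How it is judged (in metres and radians):
On the way, in this order (a step that is already met when the one before it is completed fails the run):
1. the clip is snapped fully home on the bare rail, still well clear of the collar (x of clip_seat in the frame of rail_mid between -0.0025 and 0.0025 m and z of clip_seat in the frame of rail_mid between -0.002 and 0.002 m and y of clip_seat in the frame of rail_mid between -0.1 and 0.04 m and angle between the y axis of clip_seat and the y axis of rail_mid, either way round below 0.1 rad and angle between clip's own z axis and vertical below 0.35 rad), for 0.2 s.
2. the clip, still fully home, has been slid along to touch the collar (x of clip_seat in the frame of rail_mid between -0.0025 and 0.0025 m and z of clip_seat in the frame of rail_mid between -0.002 and 0.002 m and y of clip_seat in the frame of rail_mid between 0.053 and 0.0575 m and angle between the y axis of clip_seat and the y axis of rail_mid, either way round below 0.1 rad and angle between clip's own z axis and vertical below 0.35 rad), for 0.2 s.
At the end, for the whole second after the job is handed in: The clip sits fully home on the rail (its channel centre within 2.5 mm sideways and 2 mm in height of the rail's axis, in line with it within 0.1 rad), upright within 0.35 rad, touching the collar or within 3 mm of it, at rest and released (all of step 2 and linear speed of clip below 0.01 m/s and contact force between clip and the fingers below 0.1 N).
It fails at once if the rail is driven down to the bottom of its 35 mm travel (height (world z) of rail_mid below 0.0615 m).
It fails at once if the clip is rammed against the rail or its collar (over 40 N in all; a proper snap, pinch of the arms included, stays under 30 N) (contact force between clip and rail above 40 N).
It fails at once if the robot itself presses on the rail with more than 25 N (contact force between any of the fingers, the arm and rail above 25 N).
It fails at once if another thing on the desk is moved by more than 20 mm (distance of any of glue_stick, eraser, usb_stick, marker_blue, stapler, binder_clip, staple_box from where it was at the start of the episode above 0.02 m).
It also fails if it takes over 72 s, if anything falls off the work surface, if the arm or the gripper's body presses on something with over 40 N, if the wrist force passes 120 N, or if a joint passes its speed limit or range.

## Working session

There is one attempt and no reset: what is moved stays moved. The work goes in short steps, Python scripts to look and compute and a tool call to move; the robot and the scene stay as the last step left them, time stands still between calls to the robot, and variables do not carry over. Pictures are saved under pics/ and viewed, at most 10 in all, crops included, and the job is handed in when it is done.

Besides the shell and the picture viewer there is one more tool, called after "Emit:" as name(argument=value, ...), one argument or row to a line, values as JSON. jog_arm: Moves the arm, as the interface text tells. Its arguments: {"type":"object","properties":{"deltas":{"type":"array"},"grip_force":{"type":"number"}},"required":["deltas"]}

```bash
mkdir -p pics
cat > h.py <<'E'
import numpy as np, cv2
from rig import env
from scipy.spatial.transform import Rotation as R
def pose():
    s=env.observe(); T=np.eye(4); T[:3,:3]=R.from_quat(s["ee_rot"]).as_matrix(); T[:3,3]=s["eef_pos"]; return T
def look(n):
    T=pose(); im,d=env.camera(n); c=env.calibration(n)
    W=T@np.array(c["mount"]) if n=="wrist" else np.array(c["world_from_camera"])
    return im,d,np.array(c["K"]),W,c
def cloud(d,K,W,c=None):
    v,u=np.indices(d.shape); P=np.stack([(u-K[0,2])/K[0,0]*d,-(v-K[1,2])/K[1,1]*d,-d],-1)
    P=P@W[:3,:3].T+W[:3,3]; P[d==0]=np.nan; return P
def save(im,n): cv2.imwrite("pics/"+n,im[...,::-1])
E
python3 - <<'E'
from h import *
for n in ("top","scene"):
    im,d,K,W,c=look(n); save(im,n+"0.png"); P=cloud(d,K,W); np.savez(n+"0.npz",im=im,d=d,P=P)
    print(n,[k for k in c], K.tolist(), W.round(2).tolist(), {k:c[k] for k in c if k not in("K","world_from_camera")})
    for t in ("clip","rail_mid","collar_face","rail","binder_clip","clip_tab"):
        for f,k in((env.boxes_of,"extent"),(env.tip_of,"pixel")):
            try:
                for r in f(n,t)[:3]:
                    e=np.array(r[k]); p=e if len(e)==2 else (e[:2]+e[2:])/2
                    print(n,t,k,e.round(),round(r["score"],2),P[int(p[1]),int(p[0])].round(0))
            except Exception as ex: print(t,k,ex)
print(env.observe())
E
```

```text
top ['K', 'world_from_camera'] [[397.9158204683712, 0.0, 259.13684565967407], [0.0, 397.9158204683712, 189.5822156212847], [0.0, 0.0, 1.0]] [[-0.0, 1.0, -0.09, 427.35], [-1.0, -0.0, 0.02, 90.22], [0.02, 0.09, 1.0, 1480.44], [0.0, 0.0, 0.0, 1.0]] {}
top clip extent [292. 211. 304. 214.] 0.44 [479. -74.  58.]
top clip extent [298. 229. 304. 235.] 0.36 [411. -89.  49.]
top clip pixel [293. 214.] 0.63 [473. -66.   6.]
top clip pixel [299. 231.] 0.46 [411. -81.  24.]
top rail_mid extent [250. 164. 332. 176.] 0.81 [623. -46. 107.]
top rail_mid pixel [290. 170.] 0.55 [624. -43. 101.]
top collar_face extent [249. 162. 336. 177.] 0.84 [627. -53. 103.]
top collar_face extent [173. 209. 203. 230.] 0.49 [456. 325.  13.]
top collar_face pixel [270. 174.] 0.71 [609.  24. 107.]
top collar_face pixel [152. 199.] 0.58 [530. 445.  49.]
top rail extent [252. 163. 334. 177.] 0.88 [627. -53. 103.]
top rail pixel [292. 167.] 0.6 [635. -50.  99.]
top binder_clip extent [192. 186. 197. 198.] 0.53 [556. 302.   3.]
top binder_clip pixel [190. 192.] 0.47 [554. 313.  25.]
top clip_tab extent [292. 207. 303. 215
[... 1472 characters left out ...]
'joint_pos': array([ 1.10691047e+00,  2.20430652e-01,  1.52652839e+00, -1.04993575e-05,
        1.39471300e+00, -1.26111430e-01]), 'qvel': array([-0.00093123, -0.00134104, -0.00142957, -0.00137037, -0.00230942,
       -0.00106322]), 'joint_torque': array([-2.46826203e-04, -4.96835053e+01, -3.89728117e+01, -1.84519317e-04,
        7.58978222e-04, -3.16503645e-05]), 'eef_pos': array([207.11850434, 589.6539274 , 231.2655881 ]), 'ee_rot': array([ 1.68084592e-01,  9.85772574e-01, -3.94834369e-05, -6.59581130e-06]), 'contact_force': array([-0.12040896, -0.36761024, -0.88814063]), 'wrist_torque': array([ 0.04274514,  0.0180865 , -0.00025452]), 'grasp_force': 0.0, 'gripper_width': 85.50023572443955}
```

Run:
```python
from h import *
a=np.load("scene0.npz")["im"][150:290,120:360]; b=np.load("top0.npz")["im"][150:250,140:350]
a=cv2.resize(a,(600,350),interpolation=cv2.INTER_CUBIC); b=cv2.resize(b,(525,250),interpolation=cv2.INTER_CUBIC)
o=np.zeros((600,600,3),np.uint8); o[:350]=a; o[350:,:525]=b; save(o,"comp.png")
P=np.load("top0.npz")["P"]
# rail top points
m=(P[...,2]>85)&(P[...,2]<118)&(abs(P[...,0]-620)<60)&(P[...,1]>-210)&(P[...,1]<110)
q=P[m]; print(len(q)); v,_=np.linalg.eigh(np.cov(q[:,:2].T))[1][:,1],0; print("centre",q.mean(0),"dir",v, np.degrees(np.arctan2(v[1],v[0])))
t=(q[:,:2]-q[:,:2].mean(0))@v; print(t.min(),t.max(), np.median(q[:,2]))
im=np.load("top0.npz")["im"]
for c in ((480,-75),(405,-85)):
    m=(P[...,2]>40)&(P[...,2]<70)&(np.hypot(P[...,0]-c[0],P[...,1]-c[1])<35); print(c,P[m].mean(0),m.sum(),im[m].mean(0), P[m][:,:2].min(0),P[m][:,:2].max(0))
```

```text
509
centre [624.70339426 -49.09671339 103.90306715] dir [-0.05421635  0.99852921] 93.10789174004358
-149.4430820582771 143.38798968002445 103.90850907350546
(480, -75) [479.01048252 -78.60637232  57.11149887] 22 [72.36363636 72.22727273 68.36363636] [471.57925    -89.17193225] [485.85689601 -66.80223521]
(405, -85) [402.71094784 -86.97531134  57.40291022] 24 [ 74.    112.125 185.625] [393.20561255 -98.52312909] [410.96220403 -77.51952383]
```

View pics/comp.png

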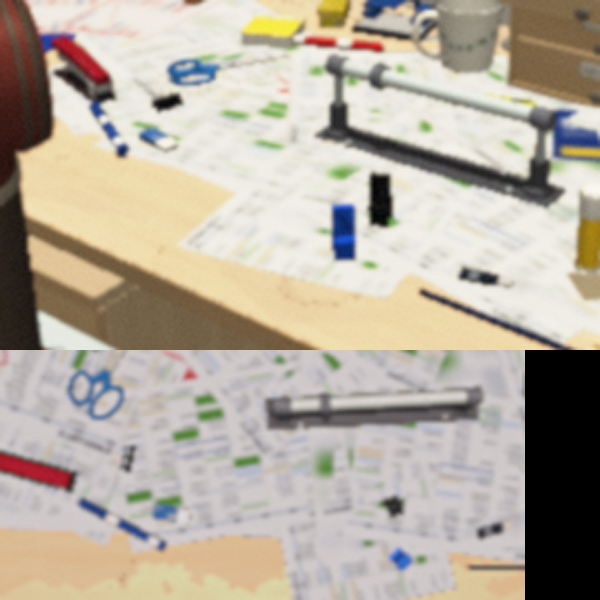

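The task clip is the black one at scene (271,228) / top (297,212). Three things could be taken for it: the blue twin at scene (258,244) / top (300,233), the black binder clip at scene (187,190), and the dark USB stick at scene (313,260). By its black colour, 59 mm height and upright tab, I choose the one near (479,-79). The collar is at the +y end of the rail. I'll move above the clip and check it in a close crop.

Emit:
jog_arm(
  deltas=[
    [[1,-32,-36,0,0],[1,-32,-36,0,0],[1,-32,-36,0,0],[1,-32,-36,0,0],[1,-32,-36,0,0],[1,-32,-36,0,0],[1,-32,-36,0,0],[1,-32,-36,0,0],[1,-32,-36,0,0],[1,-32,-36,0,0],[1,-32,-36,0,0],[1,-32,-36,0,0]],
  ],
)

```text
time_s: 2.5
eef_pos: [426.8, 52.9, 231.8]
ee_rot: [0.168, 0.986, 0.0, 0.001]
contact_force: [1.0, 0.1, 0.6]
gripper_width: 85.5
grasp_force: 0.0
```

Emit:
jog_arm(
  deltas=[
    [[1,-32,-36,0,0],[1,-32,-36,0,0],[1,-30,-36,0,0],[1,0,0,0,0],[1,0,0,0,0]],
  ],
)

```text
time_s: 3.0
eef_pos: [479.1, -79.1, 231.1]
ee_rot: [0.169, 0.986, 0.0, -0.0]
contact_force: [-0.1, 1.0, 0.1]
gripper_width: 85.4
grasp_force: 0.0
```

Run:
```python
from h import *
s=env.observe(); print(s["time_s"],s["eef_pos"].round(1),s["joint_pos"].round(2),s["contact_force"].round(1))
im,d,K,W,c=look("wrist"); P=cloud(d,K,W); np.savez("w1.npz",im=im,P=P,d=d); save(im,"w1.png")
print(K.round(1).tolist(),np.round(c["mount"],3).tolist(),list(c),pose().round(3).tolist())
for f,k,t in((env.boxes_of,"extent","clip"),(env.tip_of,"pixel","clip_tab"),(env.tip_of,"pixel","clip")):
    for r in f("wrist",t)[:3]:
        e=np.array(r[k]); p=e if len(e)==2 else (e[:2]+e[2:])/2
        print(t,k,e.round(),round(r["score"],2),P[int(p[1]),int(p[0])].round(0))
for ctr in ((480,-78),(403,-87)):
  for lo,hi in ((50,70),(15,32)):
    m=(P[...,2]>lo)&(P[...,2]<hi)&(np.hypot(P[...,0]-ctr[0],P[...,1]-ctr[1])<40)
    if m.sum()>10: print(ctr,lo,m.sum(),np.median(P[m],0).round(1),cv2.minAreaRect(P[m][:,:2].astype(np.float32)),im[m].mean(0).round())
```

```text
3.0 [479.1 -79.1 231.1] [-0.33 -0.12  1.88  0.    1.38 -1.56] [-0.1  1.   0.1]
[[311.6, 0.0, 258.0], [0.0, 311.6, 190.4], [0.0, 0.0, 1.0]] [[0.001, 0.961, 0.277, 70.688], [1.0, -0.0, -0.001, -0.552], [-0.001, 0.277, -0.961, -142.05], [0.0, 0.0, 0.0, 1.0]] ['K', 'mount'] [[-0.943, 0.332, -0.001, 478.847], [0.332, 0.943, 0.001, -78.094], [0.001, 0.0, -1.0, 231.067], [0.0, 0.0, 0.0, 1.0]]
clip extent [243. 145. 272. 183.] 0.75 [472. -78.  49.]
clip extent [209.  87. 242. 116.] 0.65 [402. -86.  58.]
clip_tab pixel [221.  98.] 0.85 [397. -88.  59.]
clip_tab pixel [256. 170.] 0.69 [475. -80.  59.]
clip pixel [226. 101.] 0.85 [402. -85.  58.]
clip pixel [259. 159.] 0.65 [471. -75.  25.]
(480, -78) 50 241 [477.8 -78.8  58.3] ((478.22198486328125, -79.2999267578125), (10.292329788208008, 23.48499298095703), 22.583614349365234) [15. 15. 14.]
(480, -78) 15 319 [471.9 -79.6  25.3] ((478.5388488769531, -79.14490509033203), (31.0675106048584, 23.703081130981445), 23.238231658935547) [26. 27. 26.]
(403, -87) 50 279 [401.9 -87.7  58.2] ((401.9582824707031, -87.97136688232422), (10.56825065612793, 24.000591278076172), 43.91864776611328) [ 46.  70. 130.]
(403, -87) 15 382 [403.4 -86.5  25.4] ((401.7209167480469, -88.22525787353516), (31.037940979003906, 23.981021881103516), 44.0880126953125) [ 53.  73. 125.]
```

View pics/w1.png

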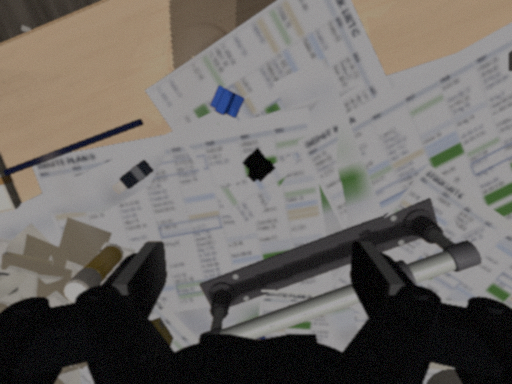

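The close view shows the black clip at pixel (258,164). Its tab measures 10.3 x 23.5 mm at height 58, as described, at (478.4,-79.2), with its thin axis at 22.9° in the world. The blue twin is at (227,101). I'll twist +47.7° and descend to TCP z = 30 with the jaws part open.

Emit:
jog_arm(
  deltas=[
    [[0.45,0,0,22,7.95],[0.45,0,0,25,7.95],[0.45,0,0,25,7.95],[0.45,0,0,25,7.95],[0.45,0,0,25,7.95],[0.45,0,0,20,7.95],[0.45,0,0,0,0],[0.45,0,0,0,0]],
  ],
)

```text
time_s: 4.0
eef_pos: [479.1, -77.4, 89.7]
ee_rot: [0.55, 0.835, -0.0, -0.0]
contact_force: [0.0, 0.9, 0.1]
gripper_width: 38.5
grasp_force: 0.0
```

Run:
```python
from h import *
s=env.observe(); T=pose(); print(s["time_s"],s["eef_pos"].round(1),s["gripper_width"],s["contact_force"].round(1),np.degrees(np.arctan2(T[1,1],T[0,1])))
im,d,K,W,c=look("wrist"); P=cloud(d,K,W); np.savez("w2.npz",im=im,P=P,d=d)
for lo,hi in ((50,68),(15,35)):
    m=(P[...,2]>lo)&(P[...,2]<hi)&(np.hypot(P[...,0]-478,P[...,1]+79)<22)&(im.max(-1)<60)
    if m.sum()>10: print(lo,m.sum(),np.median(P[m],0).round(1),cv2.minAreaRect(P[m][:,:2].astype(np.float32)),im[m].mean(0).round())
save(im,"w2.png")
```

```text
4.0 [479.1 -77.4  89.7] 38.45119633675732 [0.  0.9 0.1] 23.248382880733214
50 634 [477.8 -76.6  58.2] ((478.2167053222656, -78.31571197509766), (11.198480606079102, 23.22831153869629), 26.005659103393555) [9. 8. 8.]
15 853 [476.9 -75.9  25.4] ((478.28411865234375, -78.36784362792969), (29.240074157714844, 23.14313316345215), 23.31488800048828) [10. 10.  9.]
```

Emit:
jog_arm(
  deltas=[
    [[0.45,-0.5,-1,20,0.2],[0.45,0,0,20,0],[0.45,0,0,14,0],[0.45,0,0,5.5,0],[0.45,0,0,0,0],[0.45,0,0,0,0]],
  ],
)

```text
time_s: 4.65
eef_pos: [479.2, -79.3, 30.7]
ee_rot: [0.554, 0.833, 0.0, 0.001]
contact_force: [-0.5, 0.5, 0.6]
gripper_width: 38.4
grasp_force: 0.0
```

Emit:
jog_arm(
  deltas=[
    [[0,0,0,0,0],[0,0,0,0,0],[0,0,0,0,0],[0,0,0,0,0],[0,0,0,0,0],[0,0,0,0,0],[0,0,0,0,0],[0,0,0,0,0]],
  ],
  grip_force=80,
)

```text
time_s: 5.45
eef_pos: [479.1, -79.3, 30.6]
ee_rot: [0.554, 0.833, 0.0, 0.001]
contact_force: [-0.5, -0.1, 5.7]
gripper_width: 8.4
grasp_force: 78.5
```

Emit:
jog_arm(
  deltas=[
    [[0,0,0,-20,0],[0,0,0,-30,0],[0,0,0,-35,0],[0,0,0,-35,0],[0,0,0,-30,0],[0,-18,45,-10,0],[0,-18,45,0,0],[0,-18,46,0,0],[0,0,0,0,6.6],[0,0,0,0,6.6],[0,0,0,0,6.6],[0,0,0,0,0]],
  ],
)

```text
time_s: 6.65
eef_pos: [624.5, -76.2, 188.9]
ee_rot: [0.689, 0.725, -0.0, -0.001]
contact_force: [-0.7, -0.0, -0.3]
gripper_width: 8.9
grasp_force: 78.2
```

Run:
```python
from h import *
s=env.observe(); T=pose(); print(s["time_s"],s["eef_pos"].round(1),s["gripper_width"],s["contact_force"].round(1),np.degrees(np.arctan2(T[1,1],T[0,1])))
im,d,K,W,c=look("wrist"); P=cloud(d,K,W); np.savez("w3.npz",im=im,P=P,d=d); save(im,"w3.png")
for t in ("rail_mid","collar_face"):
    for r in env.tip_of("wrist",t)[:2]:
        e=np.array(r["pixel"]); print(t,e.round(),round(r["score"],2),P[int(e[1]),int(e[0])].round(1))
m=(P[...,2]>85)&(P[...,2]<113)&(abs(P[...,0]-625)<35)
q=P[m]; v=np.linalg.eigh(np.cov(q[:,:2].T))[1][:,1]; v*=np.sign(v[1])
print(m.sum(),q.mean(0),np.degrees(np.arctan2(v[1],v[0])))
for y in range(-200,110,10):
    k=abs(q[:,1]-y)<5
    if k.sum()>10: print(y,k.sum(),q[k][:,0].min().round(1),q[k][:,0].max().round(1),q[k][:,2].max().round(1), q[k][q[k][:,2]>np.percentile(q[k][:,2],85)][:,0].mean().round(1))
```

```text
6.65 [624.5 -76.2 188.9] 8.882669720644342 [-0.7 -0.  -0.3] 2.8945409127861916
rail_mid [263. 160.] 0.57 [625.4 -47.9 104.6]
collar_face [260.  64.] 0.68 [619.8  17.2 109.5]
6987 [623.47269243 -26.65193408 103.3077945 ] 92.68830120440715
-200 41 620.3 644.1 107.6 632.2
-190 264 619.9 644.0 108.3 632.4
-180 244 619.6 642.5 108.2 631.7
-170 186 620.2 637.4 107.6 631.5
-90 202 617.3 633.7 106.4 627.0
-80 305 616.8 636.2 105.8 626.4
-70 317 616.4 635.6 105.4 626.0
-60 328 616.0 635.5 106.2 625.6
-50 341 615.6 635.1 105.9 624.8
-40 358 614.3 634.4 106.1 624.9
-30 375 613.9 633.7 106.2 623.9
-20 381 613.5 633.1 106.2 623.4
-10 396 613.1 632.4 106.3 623.1
0 417 612.6 632.5 106.2 622.5
10 427 612.2 631.9 106.2 621.8
20 731 605.5 637.2 112.9 621.0
30 580 605.3 636.8 112.7 620.7
40 479 610.2 629.8 106.6 620.5
50 512 609.9 629.8 106.0 619.8
60 102 609.8 629.3 106.2 619.9
```

View pics/w3.png

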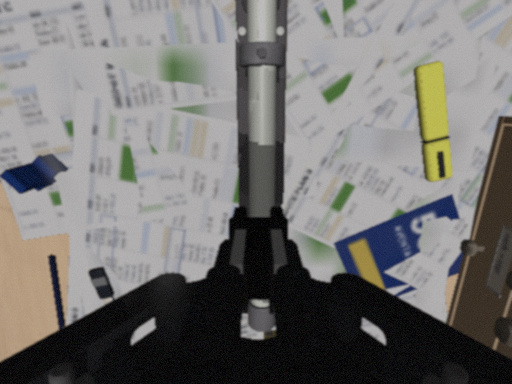

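The clip is held. The rail runs up column 262, with the collar at row 52 and the clip at about (260,240). Before pressing, I'll measure the clip's offset from the rail in the same image.

Run:
```python
from h import *
f=np.load("w3.npz"); P,im=f["P"],f["im"]
m=(P[...,2]>140)&(P[...,2]<215)&(np.hypot(P[...,0]-625,P[...,1]+76)<30)
for v in range(195,300,6):
    r=m[v]; u=np.where(r)[0]
    if len(u): print(v,[(int(a),*P[v,a].round(1).tolist()) for a in u[::6]])
```

```text
207 [(235, 610.2, -65.3, 162.3), (241, 613.6, -65.5, 161.3), (273, 631.9, -64.2, 162.2), (279, 635.4, -64.0, 162.1)]
213 [(233, 609.9, -65.2, 172.4), (239, 612.6, -68.9, 162.0), (245, 616.0, -69.3, 160.3), (274, 632.7, -67.6, 162.7), (280, 635.3, -64.0, 172.1)]
219 [(228, 607.9, -65.9, 179.8), (234, 611.1, -64.8, 182.3), (240, 614.2, -64.6, 182.4), (246, 617.2, -64.7, 181.7), (252, 620.3, -64.3, 182.3), (258, 623.4, -64.4, 181.7), (264, 626.4, -64.2, 181.7), (270, 629.5, -63.7, 182.6), (276, 632.5, -63.5, 182.8), (282, 635.8, -64.2, 180.6)]
225 [(228, 608.3, -67.7, 183.6), (235, 611.8, -67.4, 183.8), (241, 614.9, -67.3, 183.8), (247, 617.9, -67.3, 183.4), (253, 621.0, -64.3, 190.3), (259, 623.9, -64.2, 190.1), (265, 626.7, -63.7, 190.9), (271, 630.2, -66.8, 182.9), (277, 633.1, -66.2, 184.1), (283, 636.1, -65.9, 184.5)]
231 [(228, 608.3, -71.3, 182.9), (234, 611.5, -70.5, 184.3), (240, 614.9, -66.0, 194.4), (246, 617.8, -65.5, 195.2), (252, 620.6, -64.2, 197.9), (258, 623.4, -63.8, 198.3), (264, 626.2, -64.0, 197.6), (270, 629.1, -65.0, 194.9), (276, 631.9, -64.8, 195.0), (282, 635.9
[... 400 characters left out ...]
.8, -66.3, 206.7), (244, 617.4, -65.7, 207.8), (250, 620.0, -64.8, 209.3), (256, 622.5, -63.8, 211.0), (262, 625.1, -64.3, 209.8), (268, 627.7, -64.6, 208.8), (274, 630.4, -65.3, 207.1), (280, 632.9, -64.8, 207.8), (286, 636.6, -69.0, 198.8), (292, 639.2, -68.1, 200.2)]
249 [(218, 606.0, -70.3, 205.4), (224, 608.6, -70.4, 204.9), (230, 611.2, -70.4, 204.7), (236, 614.3, -66.2, 212.7), (242, 616.8, -66.2, 212.5), (262, 625.1, -64.6, 214.8), (275, 630.5, -65.0, 213.4), (281, 633.0, -64.9, 213.3), (288, 637.2, -69.8, 203.1), (294, 639.7, -68.8, 204.8)]
255 [(216, 605.8, -70.2, 211.3), (222, 608.4, -69.9, 211.6), (228, 610.8, -70.6, 209.8), (288, 636.6, -69.5, 209.6), (294, 638.9, -68.2, 211.8)]
```

Run:
```python
from h import *
f=np.load("w3.npz"); P,im=f["P"],f["im"]
m=(P[...,2]>140)&(P[...,2]<215)&(np.hypot(P[...,0]-625,P[...,1]+76)<34)
for v in list(range(203,222,2))+[234,243,249]:
    u=np.where(m[v])[0]
    if len(u): 
        g=np.where(np.diff(u)>2)[0]; e=[u[0],*sum(([u[i],u[i+1]] for i in g),[]),u[-1]]
        print(v,[(int(a),*P[v,a].round(1).tolist()) for a in e])
```

```text
207 [(235, 610.2, -65.3, 162.3), (244, 615.3, -65.5, 160.8), (271, 630.9, -64.9, 160.4), (281, 636.5, -64.0, 162.0)]
209 [(234, 609.9, -65.5, 165.3), (245, 616.0, -66.6, 161.1), (270, 630.4, -66.1, 160.4), (282, 637.0, -64.5, 164.0)]
211 [(233, 609.6, -65.6, 168.3), (246, 616.6, -68.1, 160.2), (270, 630.4, -67.0, 161.5), (282, 636.6, -64.1, 168.5)]
213 [(233, 609.9, -65.2, 172.4), (246, 616.6, -69.5, 159.8), (270, 630.5, -68.2, 161.5), (282, 636.4, -63.9, 172.2)]
215 [(232, 609.5, -65.6, 174.5), (246, 616.7, -70.7, 159.9), (270, 630.5, -69.0, 162.7), (283, 636.7, -64.2, 174.6)]
217 [(230, 608.8, -65.1, 179.0), (285, 637.3, -63.4, 179.6)]
219 [(228, 607.9, -65.9, 179.8), (287, 638.4, -64.2, 180.2)]
221 [(228, 608.2, -65.5, 183.5), (287, 638.2, -64.6, 182.1)]
234 [(228, 608.3, -73.2, 182.3), (287, 638.5, -70.8, 184.1)]
243 [(220, 606.1, -70.4, 199.2), (295, 640.7, -68.5, 199.3)]
249 [(218, 606.0, -70.3, 205.4), (248, 619.3, -64.9, 214.7), (262, 625.1, -64.6, 214.8), (262, 625.1, -64.6, 214.8), (270, 628.4, -65.1, 213.4), (297, 641.1, -69.1, 204.2)]
```

The clip's axis is about 2.1 mm short of the rail's axis in x, and the yaw agrees. I'll correct the offset, go down to just above contact (expected at TCP z ≈ 131), then feel.

Emit:
jog_arm(
  deltas=[
    [[0,0,2.1,0,0],[0,0,0,12,0],[0,0,0,14,0],[0,0,0,12,0],[0,0,0,8,0],[0,0,0,4,0],[0,0,0,0,0],[0,0,0,0,0]],
  ],
)

```text
time_s: 7.6
eef_pos: [627.1, -76.2, 140.1]
ee_rot: [0.689, 0.725, 0.0, 0.0]
contact_force: [0.3, -0.1, -0.5]
gripper_width: 8.5
grasp_force: 78.2
```

Run:
```python
from h import *
s=env.observe(); T=pose(); print(s["time_s"],s["eef_pos"].round(1),s["contact_force"].round(1),np.degrees(np.arctan2(T[1,1],T[0,1])))
im,d,K,W,c=look("wrist"); P=cloud(d,K,W); np.savez("w4.npz",im=im,P=P,d=d); save(im[100:340,130:390],"w4.png")
m=(P[...,2]>98)&(P[...,2]<160)&(np.hypot(P[...,0]-625,P[...,1]+76)<34)
for v in list(range(180,236,4)):
    u=np.where(m[v])[0]
    if len(u): 
        g=np.where(np.diff(u)>2)[0]; e=[u[0],*sum(([u[i],u[i+1]] for i in g),[]),u[-1]]
        print(v,[(int(a),*P[v,a].round(1).tolist()) for a in e])
q=P[(P[...,2]>85)&(P[...,2]<108)&(abs(P[...,0]-625)<30)]
for y in range(-60,10,10):
    k=abs(q[:,1]-y)<5
    if k.sum()>10: print(y,k.sum(),q[k][:,0].min().round(1),q[k][:,0].max().round(1),q[k][:,2].max().round(1))
```

```text
7.6 [627.1 -76.2 140.1] [ 0.3 -0.1 -0.5] 2.948438718752037
180 [(243, 616.3, -52.8, 99.2), (272, 633.8, -51.9, 99.2)]
184 [(242, 615.8, -55.7, 98.1), (272, 634.0, -54.6, 98.7)]
188 [(243, 616.5, -57.7, 99.6), (272, 634.1, -56.8, 99.8)]
192 [(243, 616.6, -60.4, 99.3), (272, 634.4, -59.6, 98.8)]
196 [(243, 616.7, -63.3, 98.1), (272, 634.5, -62.3, 98.4)]
200 [(243, 616.8, -65.7, 98.7), (272, 634.6, -64.5, 99.4)]
204 [(243, 616.9, -68.5, 98.1), (272, 634.8, -67.2, 99.0)]
208 [(234, 612.4, -65.5, 114.8), (281, 639.1, -64.1, 114.9)]
212 [(233, 612.3, -65.5, 121.4), (282, 639.0, -63.7, 122.7)]
216 [(232, 612.2, -65.8, 126.8), (283, 639.2, -64.0, 127.9)]
220 [(228, 610.7, -65.6, 133.2), (287, 640.8, -64.2, 133.0)]
224 [(228, 610.9, -66.9, 135.4), (287, 640.8, -65.6, 134.9)]
228 [(228, 610.9, -69.8, 133.8), (287, 640.9, -67.7, 135.1)]
232 [(228, 610.9, -72.4, 133.0), (287, 641.3, -70.5, 133.6)]
-60 505 615.7 635.4 106.2
-50 521 615.4 634.7 105.7
-40 549 615.0 634.5 105.7
-30 586 613.9 634.1 105.6
-20 610 613.6 633.3 106.2
-10 631 613.2 632.7 105.6
0 662 612.2 632.4 106.3
```

View pics/w4.png

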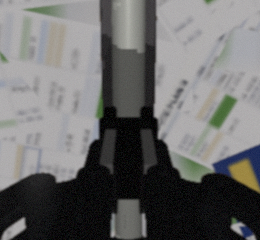

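In the crop, the clip (128,130) sits squarely over the rail (column 128). Measured clip centre x is 625.75, against 625.7 for the rail. Now I press slowly.

Emit:
jog_arm(
  deltas=[
    [[0,0,0,2,0],[0,0,0,2,0],[0,0,0,2,0],[0,0,0,1.5,0],[0,0,0,1,0],[0,0,0,1,0],[0,0,0,1,0],[0,0,0,1,0],[0,0,0,1,0],[0,0,0,1,0]],
  ],
)

```text
time_s: 8.65
eef_pos: [627.2, -76.3, 126.7]
ee_rot: [0.689, 0.725, 0.0, 0.0]
contact_force: [-0.5, -0.4, 5.5]
gripper_width: 8.8
grasp_force: 78.9
```

Emit:
jog_arm(
  deltas=[
    [[0,0,0,1,0],[0,0,0,1,0],[0,0,0,1,0],[0,0,0,1,0]],
  ],
)

```text
time_s: 9.05
eef_pos: [627.2, -76.3, 122.8]
ee_rot: [0.689, 0.725, 0.0, 0.0]
contact_force: [-0.9, 0.6, 6.8]
gripper_width: 9.4
grasp_force: 79.2
```

Emit:
jog_arm(
  deltas=[
    [[0,0,0,1,0],[0,0,0,1,0],[0,0,0,1,0],[0,0,0,1,0]],
  ],
)

```text
time_s: 9.45
eef_pos: [627.3, -76.3, 119.1]
ee_rot: [0.689, 0.725, 0.0, 0.001]
contact_force: [-1.1, 0.0, 7.4]
gripper_width: 8.7
grasp_force: 79.5
```

Emit:
jog_arm(
  deltas=[
    [[0,0,0,1,0],[0,0,0,1,0],[0,0,0,1,0],[0,0,0,1,0]],
  ],
)

```text
time_s: 9.85
eef_pos: [627.4, -76.4, 115.4]
ee_rot: [0.689, 0.725, 0.0, 0.001]
contact_force: [-0.9, -1.0, 9.7]
gripper_width: 9.0
grasp_force: 79.7
```

Emit:
jog_arm(
  deltas=[
    [[0,0,0,1,0],[0,0,0,1,0],[0,0,0,1,0]],
  ],
)

```text
time_s: 10.15
eef_pos: [627.5, -76.4, 112.6]
ee_rot: [0.689, 0.725, 0.0, 0.001]
contact_force: [-1.6, 0.5, 9.8]
gripper_width: 8.7
grasp_force: 79.8
```

Emit:
jog_arm(
  deltas=[
    [[0,0,0,1,0],[0,0,0,1,0],[0,0,0,1,0]],
  ],
)

```text
time_s: 10.45
eef_pos: [627.5, -76.5, 109.7]
ee_rot: [0.689, 0.725, 0.0, 0.001]
contact_force: [-2.1, -0.1, 10.3]
gripper_width: 8.4
grasp_force: 79.8
```

Emit:
jog_arm(
  deltas=[
    [[0,0,0,1,0],[0,0,0,1,0],[0,0,0,1,0]],
  ],
)

```text
time_s: 10.75
eef_pos: [627.4, -76.5, 106.5]
ee_rot: [0.689, 0.725, 0.0, 0.001]
contact_force: [-0.8, -0.4, 6.1]
gripper_width: 8.6
grasp_force: 79.6
```

The force fell from 10.3 to 6.1 N, which looks like the snap. I'll ease up to the rail's rest height (TCP ≈ 115) and check.

Emit:
jog_arm(
  deltas=[
    [[0,0,0,-1,0],[0,0,0,-1,0],[0,0,0,-1,0],[0,0,0,-1,0],[0,0,0,-1,0],[0,0,0,0,0],[0,0,0,0,0]],
  ],
)

```text
time_s: 11.45
eef_pos: [626.9, -76.2, 110.5]
ee_rot: [0.689, 0.725, 0.0, 0.0]
contact_force: [-0.1, 0.8, 4.1]
gripper_width: 8.9
grasp_force: 79.0
```

```bash
cat > chk.py <<'E'
from h import *
import sys
s=env.observe(); print(s["time_s"],s["eef_pos"].round(1),s["contact_force"].round(1))
im,d,K,W,c=look("wrist"); P=cloud(d,K,W); save(im[60:360,130:390],sys.argv[1])
x,y=s["eef_pos"][:2]
r=P[(abs(P[...,0]-625)<12)&(P[...,1]>y+16)&(P[...,1]<min(y+50,12))&(P[...,2]>60)]; print("rail top z",np.percentile(r[:,2],[50,90,97]).round(1))
m=(np.hypot(P[...,0]-x,P[...,1]-y)<34)&(P[...,2]>70)
for lo in (25,):
    # bridge top: dark points beside the tab
    b=P[m&(im.max(-1)<70)&(abs(P[...,0]-x)>10)&(abs(P[...,0]-x)<17)&(P[...,2]<s["eef_pos"][2]+4)]; print("bridge",len(b),np.percentile(b[:,2],[50,80,90]).round(1),b[:,0].min().round(1),b[:,0].max().round(1),"ymax",np.percentile(b[:,1],98).round(1))
col=P[(abs(P[...,0]-621)<30)&(P[...,1]>5)&(P[...,1]<45)&(P[...,2]>75)]
zr=np.percentile(r[:,2],97); k=col[col[:,2]>zr+3]; k=k[(abs(k[:,0]-622)<8)]; print("collar",len(k),k[:,1].min().round(1) if len(k) else None)
E
python3 chk.py w5.png
```

```text
11.45 [626.9 -76.2 110.5] [-0.1  0.8  4.1]
rail top z [182.6 204.  205.8]
bridge 570 [103.6 105.2 105.5] 610.8 641.3 ymax -46.6
collar 0 None
```

View pics/w5.png

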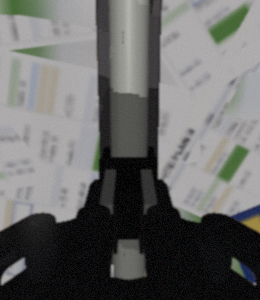

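```bash
sed -i 's/(P\[...,2\]>60)\]/(P[...,2]>60)\&(P[...,2]<s["eef_pos"][2]-2)]/; s/<34)&(P/<24)\&(P/; s/>75)\]/>75)\&(P[...,2]<125)]/' chk.py; python3 chk.py w6.png
```

```text
11.5 [626.9 -76.2 110.4] [-1.  -0.2  3.8]
rail top z [97.9 99.4 99.9]
bridge 516 [104.1 105.2 105.5] 610.8 641.2 ymax -57.6
collar 1163 16.8
```

The bridge top is about 5.6 mm above the rail top (6 mm expected when home), so the clip is snapped home. I'll ease up to zero load, then slide along +tool x. About 83 mm remains to contact.

Emit:
jog_arm(
  deltas=[
    [[0,0,0,-1,0],[0,0,0,-1,0],[0,0,0,-1,0],[0,0,0,-1,0],[0,0,0,-1,0],[0,0,0,-0.5,0],[0,0,0,0,0],[0,0,0,0,0]],
  ],
)

```text
time_s: 12.35
eef_pos: [626.8, -76.2, 115.8]
ee_rot: [0.689, 0.725, 0.0, -0.0]
contact_force: [0.7, 1.1, 1.8]
gripper_width: 8.7
grasp_force: 78.4
```

Emit:
jog_arm(
  deltas=[
    [[0,2,0,0,0],[0,4,0,0,0],[0,5,0,0,0],[0,5,0,0,0],[0,5,0,0,0],[0,5,0,0,0],[0,5,0,0,0],[0,4,0,0,0],[0,0,0,0,0]],
  ],
)

```text
time_s: 13.25
eef_pos: [624.9, -40.1, 115.7]
ee_rot: [0.688, 0.725, 0.0, -0.0]
contact_force: [2.0, 1.3, 1.0]
gripper_width: 8.7
grasp_force: 78.4
```

Emit:
jog_arm(
  deltas=[
    [[0,3,0,0,0],[0,5,0,0,0],[0,5,0,0,0],[0,5,0,0,0],[0,5,0,0,0],[0,5,0,0,0],[0,5,0,0,0],[0,4,0,0,0],[0,2,0,0,0],[0,0,0,0,0]],
  ],
)

```text
time_s: 14.25
eef_pos: [622.9, -1.6, 115.8]
ee_rot: [0.689, 0.725, 0.0, -0.0]
contact_force: [1.5, 0.8, -0.3]
gripper_width: 8.8
grasp_force: 78.4
```

```bash
sed -i 's/-30)&/-30)\&/' chk.py; python3 chk.py w7.png
python3 - <<'E'
from h import *
s=env.observe(); im,d,K,W,c=look("wrist"); P=cloud(d,K,W)
# profile along rail centre column in y
for v in range(140,235,3):
    u=262; print(v,P[v,u].round(1).tolist(),im[v,u].tolist(),end=" | ")
E
```

```text
14.25 [622.9  -1.6 115.8] [ 1.5  0.8 -0.3]
140 [621.7, 49.9, 104.3] [154, 156, 149] | 143 [621.8, 48.3, 103.2] [153, 155, 146] | 146 [621.9, 47.0, 104.8] [157, 157, 151] | 149 [622.0, 45.6, 105.1] [151, 152, 147] | 152 [622.1, 43.9, 104.0] [151, 154, 146] | 155 [622.2, 42.3, 103.3] [148, 151, 145] | 158 [622.2, 41.0, 104.3] [81, 84, 80] | 161 [622.3, 39.7, 105.4] [80, 81, 76] | 164 [622.4, 37.8, 103.6] [83, 82, 79] | 167 [622.5, 36.7, 105.4] [86, 85, 81] | 170 [622.6, 34.9, 104.1] [84, 85, 79] | 173 [622.6, 33.6, 105.3] [86, 83, 81] | 176 [622.7, 31.9, 104.8] [78, 78, 76] | 179 [622.7, 31.4, 108.9] [32, 33, 32] | 182 [622.8, 30.2, 110.3] [46, 46, 47] | 185 [622.9, 28.7, 110.1] [42, 43, 47] | 188 [623.0, 26.9, 109.4] [40, 39, 43] | 191 [623.0, 26.1, 111.7] [33, 29, 32] | 194 [623.1, 24.6, 111.9] [31, 30, 32] | 197 [623.1, 23.2, 112.3] [32, 32, 34] | 200 [623.3, 20.5, 108.6] [41, 37, 39] | 203 [623.4, 19.5, 110.4] [44, 45, 49] | 206 [623.7, 15.8, 104.3] [66, 66, 63] | 209 [623.8, 14.0, 103.9] [83, 83, 81] | 212 [623.8, 12.9, 105.4] [83, 83, 80] | 215 [623.9, 11.0, 104.6] [84, 84, 81] |
[... 565 characters left out ...]
                                                     ~~~~~~~~~~~~~^^^^^^^^^^^^^^^^^^^
    return _quantile_unchecked(
        a, q, axis, out, overwrite_input, method, keepdims, weights)
    return _ureduce(a,
                    func=_quantile_ureduce_func,
    ...<5 lines>...
                    overwrite_input=overwrite_input,
                    method=method)
    r = func(a, **kwargs)
    result = _quantile(arr,
                       quantiles=q,
    ...<2 lines>...
                       out=out,
                       weights=wgt)
    slices_having_nans = np.isnan(arr[-1, ...])
                                  ~~~^^^^^^^^^
IndexError: index -1 is out of bounds for axis 0 with size 0
```

View pics/w7.png

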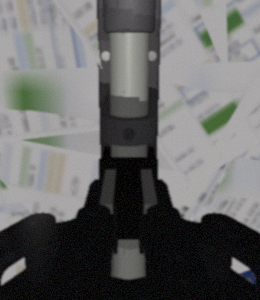

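The collar (crop 130,132) is just ahead of the clip (crop row 155), with about 7-8 mm left. I'll close most of it and then creep.

Emit:
jog_arm(
  deltas=[
    [[0,2,0,0,0],[0,2,0,0,0],[0,1,0,0,0],[0,0.5,0,0,0],[0,0.5,0,0,0]],
  ],
)

```text
time_s: 14.85
eef_pos: [622.7, 3.6, 115.7]
ee_rot: [0.689, 0.725, -0.0, -0.0]
contact_force: [2.3, -0.7, -0.0]
gripper_width: 8.6
grasp_force: 78.3
```

Emit:
jog_arm(
  deltas=[
    [[0,0.5,0,0,0],[0,0.5,0,0,0]],
  ],
)

```text
time_s: 15.05
eef_pos: [622.6, 4.7, 115.7]
ee_rot: [0.689, 0.725, -0.0, -0.0]
contact_force: [1.2, -1.0, -1.1]
gripper_width: 8.2
grasp_force: 78.3
```

Emit:
jog_arm(
  deltas=[
    [[0,0.5,0,0,0],[0,0.3,0,0,0]],
  ],
)

```text
time_s: 15.25
eef_pos: [622.6, 5.2, 115.8]
ee_rot: [0.689, 0.725, -0.0, 0.0]
contact_force: [0.3, -3.1, -0.7]
gripper_width: 8.4
grasp_force: 78.3
```

Emit:
jog_arm(
  deltas=[
    [[0,0.4,0,0,0],[0,0,0,0,0]],
  ],
)

```text
time_s: 15.45
eef_pos: [622.6, 5.3, 115.8]
ee_rot: [0.689, 0.725, -0.0, 0.0]
contact_force: [0.3, -5.5, -0.7]
gripper_width: 8.9
grasp_force: 78.3
```

Emit:
jog_arm(
  deltas=[
    [[0,0.4,0,0,0],[0,0,0,0,0]],
  ],
)

```text
time_s: 15.65
eef_pos: [622.6, 5.3, 115.8]
ee_rot: [0.689, 0.725, -0.001, 0.001]
contact_force: [1.5, -6.1, -0.8]
gripper_width: 9.0
grasp_force: 78.3
```

Contact: the force rose to about 6 N and the TCP stopped at y = 5.3. I'll relax the push, open and retreat.

Emit:
jog_arm(
  deltas=[
    [[0,-0.5,0,0,0],[0,0,0,0,0],[0.35,0,0,0,0],[0.35,0,0,0,0],[0.35,0,0,0,0],[0.35,0,0,0,0],[0.35,0,0,0,0]],
  ],
)

```text
time_s: 16.35
eef_pos: [622.6, 6.1, 115.8]
ee_rot: [0.689, 0.725, 0.0, -0.0]
contact_force: [-0.4, -0.2, 0.2]
gripper_width: 30.1
grasp_force: 0.0
```

Emit:
jog_arm(
  deltas=[
    [[0.35,0,0,-5,0],[0.35,0,0,-15,0],[0.35,0,0,-25,0],[0.35,0,0,-25,0],[0.35,0,0,-20,0],[0.35,0,0,0,0],[0.35,0,0,0,0],[0.35,0,0,0,0]],
  ],
)

```text
time_s: 17.15
eef_pos: [621.8, 5.9, 204.5]
ee_rot: [0.689, 0.725, -0.001, -0.001]
contact_force: [-0.4, 0.7, -0.2]
gripper_width: 29.8
grasp_force: 0.0
```

Run:
```python
from h import *
s=env.observe(); print(s["time_s"],s["eef_pos"].round(1),s["contact_force"].round(1),s["gripper_width"])
im,d,K,W,c=look("wrist"); P=cloud(d,K,W); save(im[60:360,130:390],"w8.png")
m=(np.hypot(P[...,0]-622.5,P[...,1]-5)<26)&(im.max(-1)<60)
for lo,hi in((130,150),(108,116)):
    q=P[m&(P[...,2]>lo)&(P[...,2]<hi)]
    if len(q)>10: print(lo,len(q),np.median(q,0).round(1),cv2.minAreaRect(q[:,:2].astype(np.float32)))
```

```text
17.15 [621.8   5.9 204.5] [-0.4  0.7 -0.2] 29.815264454017175
130 571 [621.3   7.1 143. ] ((621.6708984375, 5.480544090270996), (10.682427406311035, 24.259870529174805), 2.938413143157959)
108 1042 [621.4  12.6 110.1] ((621.4810180664062, 12.180432319641113), (30.534133911132812, 37.205318450927734), 3.6174657344818115)
```

View pics/w8.png

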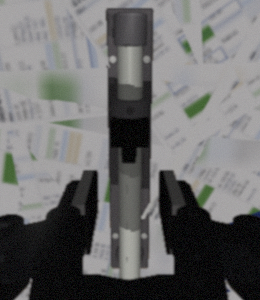

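The last view shows the clip released (crop 130,133), right against the collar (crop 130,110). It is aligned at 2.94° and its tab top is at the height expected when home. Handing in.

```bash
python3 -c "
from rig import env
print(env.close_job())"
```

```text
the job is handed in; nothing more can be done
None
```

The black clip was snapped fully home on the rail, slid up to touch the stop collar and released upright; the job is handed in at about 17 s, with no verdict returned.

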